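# Tug-test the bonded oblong stone

### The job

Before the oblong stone goes to the polishing wheel, prove that its bond to the brass dop holds: grip that stone and pull it straight up, steadily and without a jerk, against its sprung stand until it has risen about 24 mm (a pull of about 16 N), never beyond 34 mm, and hold it there for a good second. Then ease it all the way back down before letting go, so that the spring does not snap it down; leave the round and the square stone alone.

Things in the scene. Friction and masses are not known exactly. Their poses are not given: they have to be found in the camera images.
- stone_oblong: The stone to test: pale block 44 x 22 mm, 22 mm high, bonded on an upright brass rod (10 mm thick, 20 mm just under the stone) in a fixed round grey stand 72 mm wide; collar and stand below reach 54 mm above the table. It moves only straight up and down. Origin: centre of its underside, 88 mm above the table at rest; z is up, x along the 44 mm side, y across the 22 mm side.
- collar_oblong (a point): Centre of the top of the steel collar (32 mm across) that rises with the oblong stone: 54 mm above the table at rest. Wanted rise 24 mm, hard stop at 45 mm. Spring and weight pull down with about 4 N at first plus 0.5 N per mm of rise (16 N at 24 mm, 21 N at 34 mm). A black ring on the steel sleeve below the collar is fully out of the stand at about 22 mm.
- stone_round: Bystander: round stone, 32 mm across, 22 mm high, same material and same kind of stand. Origin: centre of its underside, 88 mm above the table at rest; z is up.
- stone_square: Bystander: square stone, 28 x 28 mm, 22 mm high, same material and same kind of stand. Origin: centre of its underside, 88 mm above the table at rest; z is up. The three stands are at least 140 mm apart; things lying between them are lower than 55 mm.
There are look-alikes about, which are no part of the job. Leave any orange or purple look-alike of the part that bears stone_oblong alone.

How it is judged (in metres and radians):
On the way:
1. the fingers hold the oblong stone pulled up by 14 to 34 mm (11 to 21 N) and still (under 12 mm/s) for 0.9 s (distance of stone_oblong from where it was at the start of the episode between 0.014 and 0.034 m and linear speed of stone_oblong below 0.012 m/s and contact force between stone_oblong_c0 and the fingers above 2 N), for 0.9 s.
At the end, for the whole second after the job is handed in: The oblong stone is fully down again (within 3 mm) and at rest, released; the round and the square stone are where they were (within 5 mm) (distance of stone_oblong from where it was at the start of the episode below 0.003 m and linear speed of stone_oblong below 0.02 m/s and distance of each of stone_round, stone_square from where it was at the start of the episode below 0.005 m); the robot touches nothing.
It fails at once if the oblong stone is over-pulled: risen by more than 36 mm (22 N) (distance of stone_oblong from where it was at the start of the episode above 0.036 m).
It fails at once if the oblong stone is jerked up or snaps down faster than 0.25 m/s (linear speed of stone_oblong above 0.25 m/s).
It fails at once if the round or the square stone is pulled up or moved by more than 5 mm (distance of any of stone_round, stone_square from where it was at the start of the episode above 0.005 m).
It also fails if it takes over 38 s, if anything falls off the work surface, if the arm or the gripper's body presses on something with over 40 N, if the wrist force passes 120 N, or if a joint passes its speed limit or range.

### The arm

A 6-joint arm with a two-finger parallel gripper is mounted at the origin on the work surface. World frame = base frame: x ahead of the robot, y to its left, z up, the work surface at z = 0. Lengths are in m, angles in degrees, forces in N, time in s.
With the tool pointing down it reaches from about 0.3 to 0.75 m from the base axis. Payload 8.5 kg.
Tool frame: the origin (TCP) lies midway between the tips of the shut fingers; the grasp point (between the pads) lies 19 mm behind it (env.tcp_to_grasp is the z of the grasp point in the tool frame, in m); z points along the fingers, y is the line along which they close (so a half turn about z gives the same grasp; the last joint's range is limited). The gripper opens to 85 mm and grips with 20 to 120 N. Pads are 22 mm wide; open, the fingers measure 114 mm over their backs; the gripper's body (76 mm by 85 mm) begins 54 mm behind the grasp point. The pads swing forward as they close: fully open they stand 13 mm farther back than shut.
Start: joints at [56.362, 21.807, 74.336, -0, 83.858, -12.336], TCP at [0.2, 0.512, 0.231] pointing down, gripper open.
Joint ranges: [-178.18, 178.18], [-50.72, 133.34], [12.68, 142.11], [-81.47, 261.47], [9.98, 163.14], [-165.26, 165.26]. Speed limits (degrees/s): [136.94, 136.94, 180, 180, 180, 180].

### API

Orientations are given as a 3x3 rotation matrix whose columns are the frame's x, y, z axes.
In Python, from rig import env, imaging, job, models gives the robot as it stands. The module is installed in compiled form; this text tells all that it offers.
- The arm moves only by the tool jog_arm, never from a script. Its argument "plan" is text: rows parted by semicolons, each of 7 numbers parted by spaces: the turn, a rotation vector about the tool's x, y, z in degrees, then the shift along the tool's x, y, z in cm, then the closure in counts, from 0 (fully open) to 255 (shut). In form: rx ry rz x y z claw; .... A call has 1 to 10 rows; each row shifts and turns the commanded pose from where the row before left it, along the tool's axes as they then stand; what a row does not reach is not made up. A row lasts 1/12 s, in which the tool goes at most 41.7 mm and 7.16 degrees, less where a joint would pass 70% of its speed; a pose out of reach is approached as far as the arm can. A call with a gripper value outside its range is refused whole. The fingers move at their own pace and stop on an object; "grip_force" is the grip in N (left out, the last holds). Time passes only in rows, so rows that do not move let the fingers close. It gives the time, the measured TCP pose, the force, the opening and the grip force at its end, in the units of the state.
- env.observe(): the state, without advancing time (a new reading comes with each control period).
- imaging.get_image(name): name is "side" or "top"; returns a dict with "pixels" (384x512x3 uint8, red, green, blue), "depth" (384x512 float32, m along the optical axis (not along the pixel's ray), 0 where there is no reading), "fov_y" (degrees; the focal length in pixels is half the picture's height over the tangent of half this angle, whatever the lens; pixels are square), "cx", "cy" (the principal point, pixels), "world_from_camera" (4x4, takes a point from camera to world coordinates). Camera axes: x right, y down, z forward; pixel columns grow to the right and rows downward; lengths in m; the calibration is good to about 2 mm. A picture is of the moment at which its call begins.
- job.close_job(): hands the job in; it is judged then, once.
Trained networks look in the newest picture that a camera, given by its name, has taken for a name from the list of things; names that differ only in an ending like _2 or _b are one class to them, and where a whole thing is asked for, a point or a joint stands for the part that bears it (a point fixed in the world has none). Each returns a list of dicts, best first, with "confidence" (0 to 1); they miss things now and then, are a little off and sometimes report something else, mostly with a low value. They report only what shows in the picture. A call takes as long as a camera call. They do not tell look-alikes from the thing itself.
- models.outline_of(camera, query): "region" (384x512 bool, what is visible of it) and "bbox" ([centre column, centre row, width, height] in pixels, round what is visible of it).
- models.tip_of(camera, query): "at" ([column, row] in pixels: a listed point, or the origin of a listed thing).
The state is a dict: "time_s": time; "q": joint angles; "qvel": joint speeds; "joint_efforts": joint torques, N m; "position": TCP position; "tool_rot": TCP orientation; "ft_force": force on the tool from outside, world axes, zero at the start; "wrist_torque": the same for the moment, N m; "grip_width": finger opening in m; "gripper_force": force on a finger pad.
Only numpy, scipy, OpenCV 4.12 (cv2) and the standard library are available. Lean on these libraries where they do the work, as an engineer would, in place of code of your own. Each camera call takes 0.05 s, during which the arm holds its last target. There are 200 camera calls.

## Working session

There is one attempt and no reset: what is moved stays moved. The work goes in short steps, Python scripts to look and compute and a tool call to move; the robot and the scene stay as the last step left them, time stands still between calls to the robot, and variables do not carry over. Pictures are saved under pics/ and viewed, at most 10 in all, crops included, and the job is handed in when it is done.

Besides the shell and the picture viewer there is one more tool, called after "Request:" in YAML: its name, and indented under it one key for each argument. jog_arm: Moves the arm, as the interface text tells. Its arguments: {"type":"object","properties":{"plan":{"type":"string"},"grip_force":{"type":"number"}},"required":["plan"]}

```bash
mkdir -p pics
cat > h.py <<'E'
import numpy as np, cv2
from rig import env, imaging, job, models
def pts(im, m=None):
    d=im["depth"]; h,w=d.shape; f=h/2/np.tan(np.radians(im["fov_y"])/2)
    v,u=np.nonzero((d>0) if m is None else (m&(d>0))); z=d[v,u]
    c=np.stack([(u-im["cx"])/f*z,(v-im["cy"])/f*z,z,np.ones_like(z)])
    return (im["world_from_camera"]@c)[:3].T,u,v
E
python3 - <<'E'
from h import *
ims={}
for n in("side","top"):
    im=imaging.get_image(n); ims[n]=im
    cv2.imwrite(f"pics/{n}0.png",im["pixels"][:,:,::-1])
    for q in("stone_oblong","stone_round","stone_square"):
        for r in models.outline_of(n,q)[:4]:
            P,u,v=pts(im,r["region"])
            print(n,q,round(r["confidence"],2),np.round(r["bbox"]),len(P),np.round(np.median(P,0),3) if len(P) else "", np.round(P[:,2].max(),3) if len(P) else "")
im=ims["top"]
P,u,v=pts(im); m=(P[:,2]>.095)&(P[:,2]<.125)
M=np.zeros((384,512),np.uint8); M[v[m],u[m]]=1
n,l,s,c=cv2.connectedComponentsWithStats(M)
for i in range(1,n):
    if s[i,4]>30:
        k=m&(l[v,u]==i); r=cv2.minAreaRect(P[k][:,:2].astype(np.float32)*1000)
        print(s[i],[np.round(x,1) for x in r],P[k][:,2].max().round(4))
print(env.tcp_to_grasp,env.observe()["tool_rot"])
E
```

```text
side stone_oblong 0.89 [197. 282.  28.  40.] 808 [0.568 0.355 0.099] 0.113
side stone_oblong 0.8 [309. 224.  26.  34.] 560 [0.396 0.162 0.095] 0.113
side stone_oblong 0.69 [259. 252.  22.  38.] 613 [0.489 0.257 0.097] 0.112
side stone_round 0.81 [252. 184.  11.  30.] 293 [0.543 0.016 0.093] 0.113
side stone_square 0.43 [268. 143.   9.  22.] 159 [ 0.54  -0.255  0.096] 0.112
top stone_oblong 0.83 [130. 155.  17.  24.] 279 [0.568 0.344 0.108] 0.115
top stone_oblong 0.72 [172. 185.  15.  26.] 259 [0.488 0.245 0.108] 0.116
top stone_oblong 0.46 [208. 224.  18.  21.] 227 [0.398 0.153 0.109] 0.118
top stone_round 0.58 [271. 161.  16.  19.] 191 [0.54  0.008 0.108] 0.115
top stone_square 0.73 [386. 163.  19.  17.] 248 [ 0.537 -0.261  0.106] 0.114
[484  34  10  10  60] [array([ 834.7, -537.6]), array([17.9, 12.4]), np.float64(51.0)] 0.125
[412  37   9  10  52] [array([ 833.5, -356.6]), array([17.1,  9.4]), np.float64(50.8)] 0.1244
[104  77  24  23 425] [array([735.5, 381.3]), array([57.8, 58. ]), np.float64(80.1)] 0.1061
[119 142  15  21 198] [array([569.9, 347.6]), array([45.2, 22.9]), np.float64(17.2)] 0.1154
[483 144  29  93 948] [array([ 459.9, -513.8]), array([ 51.6, 213.3]), np.float64(88.9)] 0.125
[264 153  13  14 151] [array([544.7,   8.1]), array([28.2, 30.7]), np.float64(88.6)] 0.1151
[380 153  13  13 158] [array([ 540.1, -264.3]), array([27.8, 27.2]), np.float64(87.8)] 0.1146
[162 175  12  20 200] [array([490.5, 249.3]), array([45.2, 22.8]), np.float64(6.5)] 0.1159
[200 214  15  21 200] [array([396.9, 155.2]), array([44.2, 21.9]), np.float64(18.1)] 0.1179
-0.0187 [[-9.31664451e-01  3.63319880e-01 -1.24945885e-04]
 [ 3.63319899e-01  9.31664430e-01 -2.01427502e-04]
 [ 4.32250208e-05 -2.33058169e-04 -9.99999972e-01]]
```

View pics/top0.png

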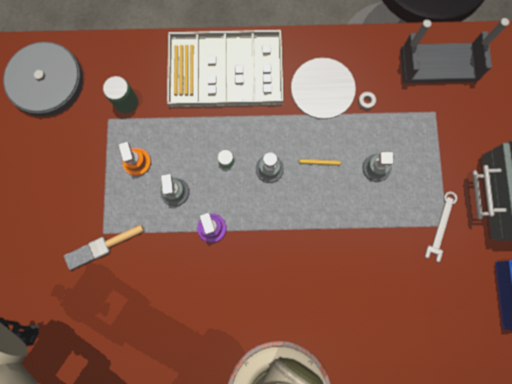

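View pics/side0.png

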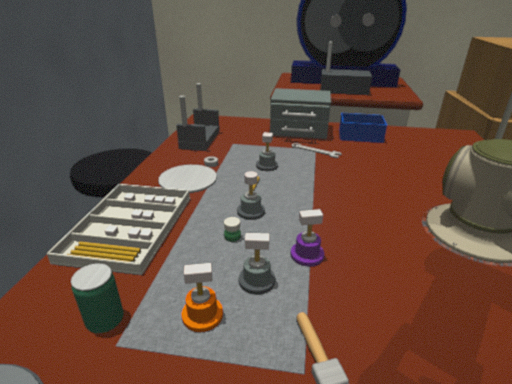

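The stand colours settle which stone it is. Orange is at px (130,155) in the top view and purple at (208,224). The grey oblong at (167,185) is the target, at (0.4905, 0.2493) with its long side 6.5° from x. Its size (45x23 mm), top height (~0.112 m) and reach all check.

Request:
jog_arm:
  plan: "0 0 -6.95 0 0 0 0;0 0 -6.95 0 0 0 0;0 0 -6.95 0 0 0 0;0 0 -6.95 0 0 0 0;0 0 0 -1.73 -1.96 0 0;0 0 0 -1.73 -1.96 0 0;0 0 0 -1.73 -1.96 0 0;0 0 0 -1.73 -1.96 0 0;0 0 0 -1.73 -1.96 0 0;0 0 0 -1.73 -1.96 0 0"
  grip_force: 60

```text
time_s: 1.23
position: [0.317, 0.4064, 0.2314]
tool_rot: [[-0.994, -0.113, 0.0], [-0.113, 0.994, 0.0], [-0.0, 0.0, -1.0]]
ft_force: [0.9, -0.0, 0.4]
grip_width: 0.0851
gripper_force: 0.0
```

Request:
jog_arm:
  plan: "0 0 0 -1.73 -1.96 0 0;0 0 0 -1.73 -1.96 0 0;0 0 0 -1.73 -1.96 0 0;0 0 0 -1.73 -1.96 0 0;0 0 0 -1.73 -1.96 0 0;0 0 0 -1.73 -1.96 0 0;0 0 0 -1.73 -1.96 0 0;0 0 0 -1.73 -1.96 0 0;0 0 0 0 0 0 0;0 0 0 0 0 0 0"

```text
time_s: 2.07
position: [0.4721, 0.2664, 0.2311]
tool_rot: [[-0.994, -0.111, -0.0], [-0.111, 0.994, -0.0], [0.0, 0.0, -1.0]]
ft_force: [-0.4, 0.3, -0.6]
grip_width: 0.0855
gripper_force: 0.0
```

Request:
jog_arm:
  plan: "0 0 0 -1.64 -1.91 0 0;0 0 0 0 0 1.8 0;0 0 0 0 0 1.8 0;0 0 0 0 0 1.8 0;0 0 0 0 0 1.8 0;0 0 0 0 0 0.6 0;0 0 0 0 0 0 0;0 0 0 0 0 0 0"

```text
time_s: 2.73
position: [0.4899, 0.2506, 0.154]
tool_rot: [[-0.993, -0.114, 0.001], [-0.114, 0.993, 0.0], [-0.001, 0.0, -1.0]]
ft_force: [-0.1, -0.1, 0.0]
grip_width: 0.0851
gripper_force: 0.0
```

Run:
```python
from h import *
im=imaging.get_image("side")
cv2.imwrite("pics/side1.png",cv2.resize(im["pixels"][170:320,180:380,::-1],None,fx=4,fy=4,interpolation=cv2.INTER_CUBIC))
P,u,v=pts(im); m=(abs(P[:,2]-.1095)<.004)&(abs(P[:,0]-.49)<.04)&(abs(P[:,1]-.25)<.03)
r=cv2.minAreaRect(P[m][:,:2].astype(np.float32)*1000); print(m.sum(),r,P[m].mean(0))
m=(abs(P[:,2]-.099)<.015)&(abs(P[:,0]-.49)<.04)&(abs(P[:,1]-.25)<.03)
r=cv2.minAreaRect(P[m][:,:2].astype(np.float32)*1000); print(m.sum(),r,np.percentile(P[m],[2,98],0))
for r in models.tip_of("side","stone_oblong")[:3]: print(r)
```

```text
221 ((489.86053466796875, 251.34898376464844), (41.992122650146484, 22.746618270874023), 8.631638526916504) [0.48905557 0.25278969 0.10972965]
391 ((489.8129577636719, 251.57302856445312), (42.01896667480469, 23.20392417907715), 8.631637573242188) [[0.46811335 0.23989129 0.08962918]
 [0.50909604 0.2637628  0.11164756]]
{'at': [258.7, 244.2], 'confidence': 0.85}
{'at': [306.5, 221.0], 'confidence': 0.65}
{'at': [194.3, 276.5], 'confidence': 0.63}
```

View pics/side1.png

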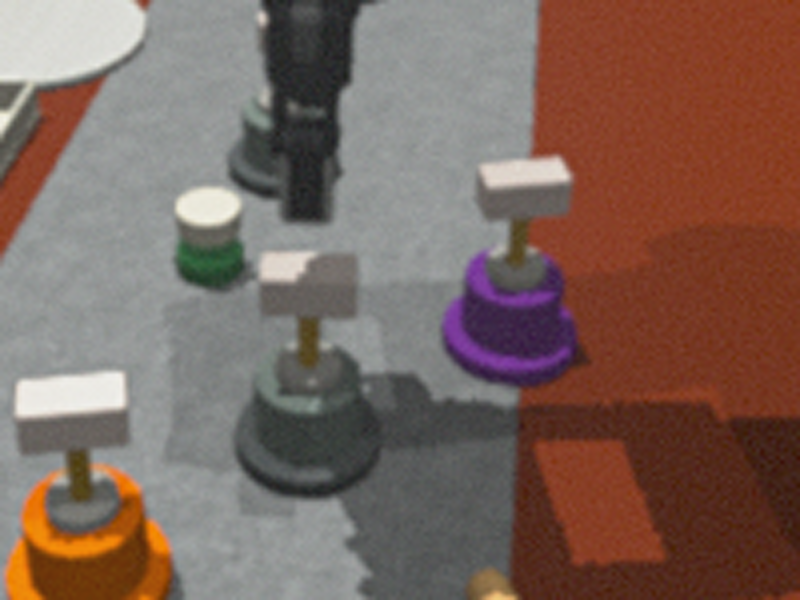

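The grey stand sits below the open gripper, with its stone at crop px (308,285). The side view gives (0.490, 0.251), which agrees with the top view. I'll descend and grip.

Request:
jog_arm:
  plan: "0 0 -0.7 0 0 1.5 0;0 0 0 0 0 1.5 0;0 0 0 0 0 1.5 0;0 0 0 0 0 1.5 0;0 0 0 0 0 1.0 0;0 0 0 0 0 0.4 0;0 0 0 0 0 0 0;0 0 0 0 0 0 0;0 0 0 0 0 0 60;0 0 0 0 0 0 110"

```text
time_s: 3.67
position: [0.4903, 0.2502, 0.0801]
tool_rot: [[-0.992, -0.125, 0.001], [-0.125, 0.992, 0.0], [-0.002, 0.0, -1.0]]
ft_force: [1.4, -0.4, 0.0]
grip_width: 0.0642
gripper_force: 0.0
```

Request:
jog_arm:
  plan: "0 0 0 0 0 0 150;0 0 0 0 0 0 190;0 0 0 0 0 0 230;0 0 0 0 0 0 255;0 0 0 0 0 0 255;0 0 0 0 0 0 255;0 0 0 0 0 0 255;0 0 0 0 0 0 255"

```text
time_s: 4.33
position: [0.49, 0.2504, 0.0797]
tool_rot: [[-0.992, -0.125, 0.0], [-0.125, 0.992, 0.001], [-0.001, 0.001, -1.0]]
ft_force: [-2.7, 3.2, 5.7]
grip_width: 0.0211
gripper_force: 61.1
```

Request:
jog_arm:
  plan: "0 0 0 0 0 0 255;0 0 0 0 0 -0.05 255;0 0 0 0 0 -0.1 255;0 0 0 0 0 -0.12 255;0 0 0 0 0 -0.12 255;0 0 0 0 0 -0.12 255;0 0 0 0 0 -0.12 255;0 0 0 0 0 -0.12 255;0 0 0 0 0 -0.12 255;0 0 0 0 0 -0.12 255"
  grip_force: 80

```text
time_s: 5.17
position: [0.4899, 0.2504, 0.0881]
tool_rot: [[-0.992, -0.125, -0.001], [-0.125, 0.992, 0.0], [0.001, 0.001, -1.0]]
ft_force: [2.1, 5.9, -8.7]
grip_width: 0.0206
gripper_force: 78.4
```

```bash
cat > look.py <<'E'
from h import *
import sys
im=imaging.get_image("side")
cv2.imwrite(sys.argv[1],cv2.resize(im["pixels"][170:320,180:380,::-1],None,fx=4,fy=4,interpolation=cv2.INTER_CUBIC))
s=env.observe(); print(s["position"],s["ft_force"],s["wrist_torque"])
for q in ("stone_oblong","collar_oblong"):
    for r in models.tip_of("side",q)[:3]: print(q,r)
E
python3 look.py pics/side2.png
```

```text
[0.4899428  0.25036308 0.08834836] [ 2.0478341   6.07487235 -8.06855927] [ 0.82370071 -0.41080977 -0.17528207]
stone_oblong {'at': [193.7, 278.8], 'confidence': 0.78}
stone_oblong {'at': [308.6, 223.1], 'confidence': 0.74}
collar_oblong {'at': [254.3, 256.5], 'confidence': 0.67}
collar_oblong {'at': [306.2, 236.1], 'confidence': 0.6}
collar_oblong {'at': [199.7, 292.3], 'confidence': 0.56}
```

View pics/side2.png

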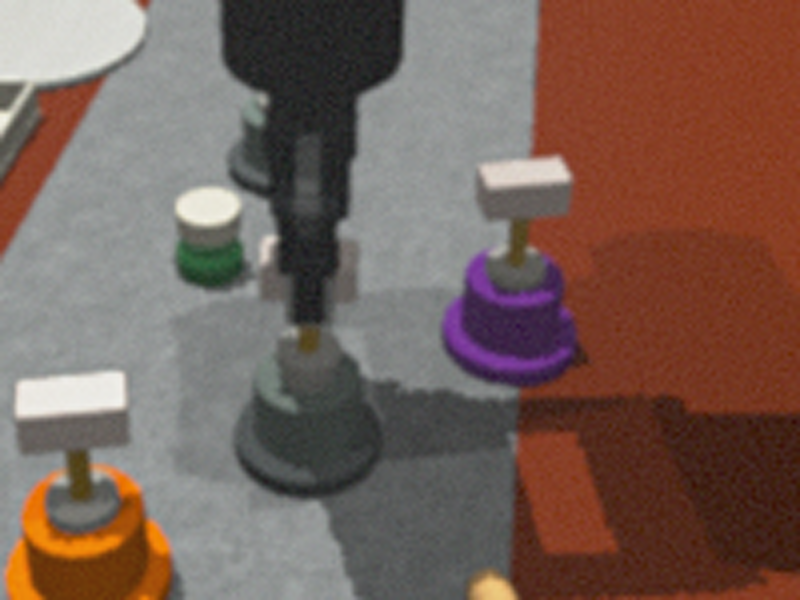

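The fingers hold the stone at crop px (308,270), and it is about 8 mm up: the pull is 8 N, as the spring law predicts, so there is no slip. I'll go on.

Request:
jog_arm:
  plan: "0 0 0 0 0 -0.12 255;0 0 0 0 0 -0.12 255;0 0 0 0 0 -0.12 255;0 0 0 0 0 -0.12 255;0 0 0 0 0 -0.12 255;0 0 0 0 0 -0.12 255;0 0 0 0 0 -0.12 255;0 0 0 0 0 -0.12 255;0 0 0 0 0 -0.12 255;0 0 0 0 0 -0.12 255"

```text
time_s: 6.15
position: [0.4899, 0.2504, 0.0995]
tool_rot: [[-0.992, -0.125, -0.001], [-0.125, 0.992, 0.0], [0.001, 0.001, -1.0]]
ft_force: [4.4, 7.1, -14.6]
grip_width: 0.0207
gripper_force: 78.6
```

Request:
jog_arm:
  plan: "0 0 0 0 0 -0.12 255;0 0 0 0 0 -0.1 255;0 0 0 0 0 -0.05 255;0 0 0 0 0 0 255;0 0 0 0 0 0 255;0 0 0 0 0 0 255"

```text
time_s: 6.65
position: [0.4899, 0.2503, 0.102]
tool_rot: [[-0.992, -0.125, -0.002], [-0.125, 0.992, 0.0], [0.002, 0.001, -1.0]]
ft_force: [4.5, 7.3, -15.2]
grip_width: 0.0206
gripper_force: 78.7
```

```bash
python3 look.py pics/side3.png
```

```text
[0.48990342 0.25036331 0.10198868] [  4.55296946   7.31157795 -13.79882847] [ 0.97778331 -0.84520625 -0.1993676 ]
stone_oblong {'at': [308.7, 220.7], 'confidence': 0.78}
stone_oblong {'at': [260.6, 238.1], 'confidence': 0.61}
stone_oblong {'at': [199.5, 277.7], 'confidence': 0.58}
collar_oblong {'at': [307.4, 234.3], 'confidence': 0.78}
collar_oblong {'at': [200.4, 291.3], 'confidence': 0.59}
collar_oblong {'at': [254.6, 249.0], 'confidence': 0.55}
```

View pics/side3.png

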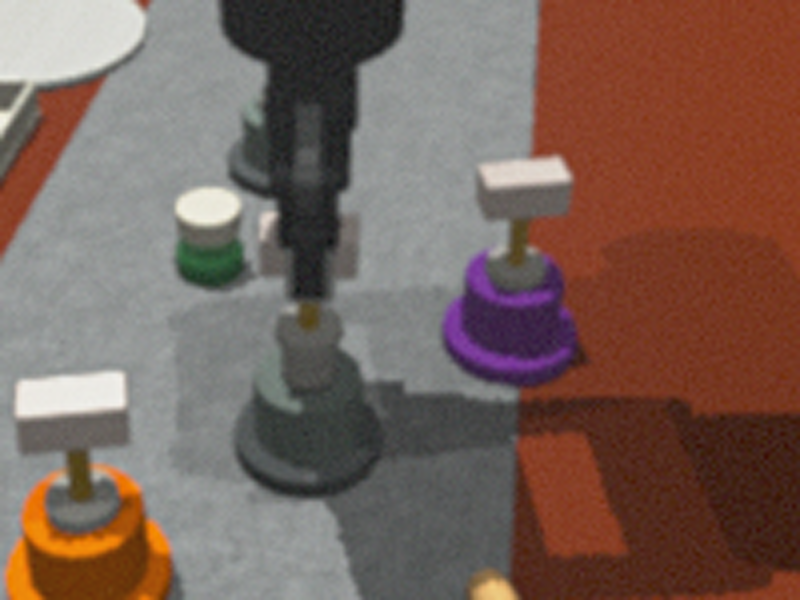

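The stone is up about 21–22 mm (14–15 N), with the sleeve showing at crop px (308,350). I'll add 2 mm and hold.

Request:
jog_arm:
  plan: "0 0 0 0 0 -0.05 255;0 0 0 0 0 -0.1 255;0 0 0 0 0 -0.05 255;0 0 0 0 0 0 255;0 0 0 0 0 0 255;0 0 0 0 0 0 255;0 0 0 0 0 0 255;0 0 0 0 0 0 255;0 0 0 0 0 0 255;0 0 0 0 0 0 255"

```text
time_s: 7.63
position: [0.4899, 0.2504, 0.1039]
tool_rot: [[-0.992, -0.125, -0.002], [-0.125, 0.992, 0.0], [0.002, 0.001, -1.0]]
ft_force: [5.1, 6.3, -14.8]
grip_width: 0.0207
gripper_force: 78.7
```

Request:
jog_arm:
  plan: "0 0 0 0 0 0 255;0 0 0 0 0 0 255;0 0 0 0 0 0 255;0 0 0 0 0 0 255;0 0 0 0 0 0 255;0 0 0 0 0 0 255;0 0 0 0 0 0 255;0 0 0 0 0 0 255;0 0 0 0 0 0 255;0 0 0 0 0 0 255"

```text
time_s: 8.47
position: [0.4899, 0.2503, 0.1038]
tool_rot: [[-0.992, -0.125, -0.002], [-0.125, 0.992, 0.0], [0.002, 0.001, -1.0]]
ft_force: [4.6, 7.3, -15.7]
grip_width: 0.0207
gripper_force: 78.7
```

```bash
python3 look.py pics/side4.png
```

```text
[0.48988296 0.25034167 0.10385506] [  5.17559212   7.34046529 -15.37742578] [ 1.06333895 -0.90486871 -0.14678496]
stone_oblong {'at': [256.9, 233.2], 'confidence': 0.89}
stone_oblong {'at': [308.3, 222.7], 'confidence': 0.65}
collar_oblong {'at': [306.4, 234.6], 'confidence': 0.9}
collar_oblong {'at': [258.0, 248.6], 'confidence': 0.73}
collar_oblong {'at': [200.1, 294.7], 'confidence': 0.55}
```

View pics/side4.png

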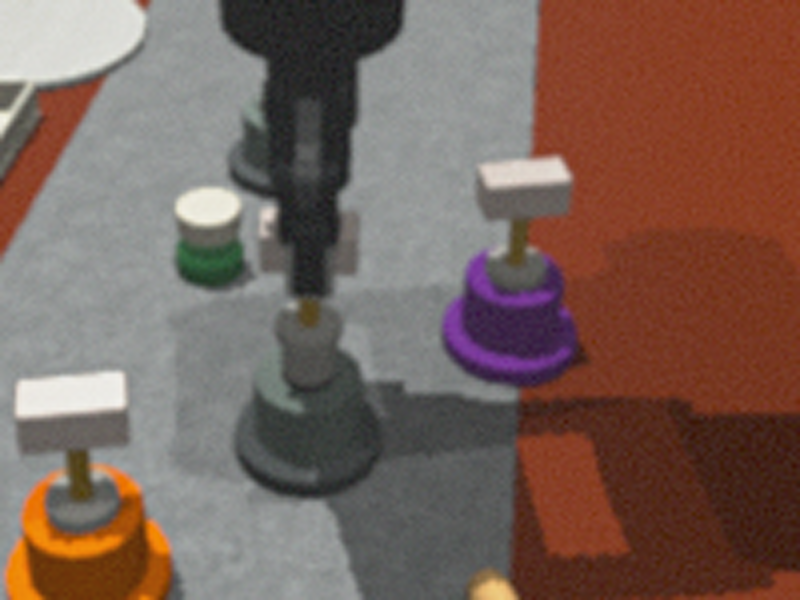

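The stone is held still at about 23–24 mm (15.5 N), with the sleeve and the dark ring edge at crop px (310,378). The hold lasted over 1.4 s, so I'll ease it down.

Request:
jog_arm:
  plan: "0 0 0 0 0 0.05 255;0 0 0 0 0 0.1 255;0 0 0 0 0 0.12 255;0 0 0 0 0 0.12 255;0 0 0 0 0 0.12 255;0 0 0 0 0 0.12 255;0 0 0 0 0 0.12 255;0 0 0 0 0 0.12 255;0 0 0 0 0 0.12 255;0 0 0 0 0 0.12 255"

```text
time_s: 9.45
position: [0.4899, 0.2504, 0.0933]
tool_rot: [[-0.992, -0.125, -0.001], [-0.125, 0.992, 0.0], [0.001, 0.001, -1.0]]
ft_force: [3.8, 6.4, -10.5]
grip_width: 0.0206
gripper_force: 78.9
```

Request:
jog_arm:
  plan: "0 0 0 0 0 0.12 255;0 0 0 0 0 0.12 255;0 0 0 0 0 0.12 255;0 0 0 0 0 0.12 255;0 0 0 0 0 0.12 255;0 0 0 0 0 0.12 255;0 0 0 0 0 0.12 255;0 0 0 0 0 0.1 255;0 0 0 0 0 0 255;0 0 0 0 0 0 255"

```text
time_s: 10.28
position: [0.49, 0.2504, 0.0844]
tool_rot: [[-0.992, -0.125, -0.001], [-0.125, 0.992, 0.001], [0.001, 0.001, -1.0]]
ft_force: [2.4, 6.0, -5.7]
grip_width: 0.021
gripper_force: 79.6
```

Request:
jog_arm:
  plan: "0 0 0 0 0 0.1 255;0 0 0 0 0 0.1 255;0 0 0 0 0 0.1 255;0 0 0 0 0 0.1 255;0 0 0 0 0 0.05 255;0 0 0 0 0 0 255;0 0 0 0 0 0 255;0 0 0 0 0 0 255"

```text
time_s: 10.95
position: [0.4899, 0.2504, 0.0802]
tool_rot: [[-0.992, -0.125, -0.001], [-0.125, 0.992, 0.001], [0.0, 0.001, -1.0]]
ft_force: [1.2, 5.4, -4.5]
grip_width: 0.0206
gripper_force: 79.9
```

Request:
jog_arm:
  plan: "0 0 0 0 0 0.05 255;0 0 0 0 0 0.05 255;0 0 0 0 0 0 255;0 0 0 0 0 0 255;0 0 0 0 0 0 255"

```text
time_s: 11.37
position: [0.49, 0.2504, 0.0798]
tool_rot: [[-0.992, -0.125, 0.0], [-0.125, 0.992, 0.001], [-0.0, 0.001, -1.0]]
ft_force: [0.3, 4.5, 0.2]
grip_width: 0.021
gripper_force: 81.0
```

The pull is gone and the stone is seated. I'll open gently.

Request:
jog_arm:
  plan: "0 0 0 0 0 0 255;0 0 0 0 0 0 255;0 0 0 0 0 0 180;0 0 0 0 0 0 140;0 0 0 0 0 0 90;0 0 0 0 0 0 40;0 0 0 0 0 0 0;0 0 0 0 0 0 0;0 0 0 0 0 0 0;0 0 0 0 0 0 0"
  grip_force: 25

```text
time_s: 12.2
position: [0.49, 0.25, 0.0799]
tool_rot: [[-0.992, -0.125, -0.0], [-0.125, 0.992, -0.0], [0.0, -0.0, -1.0]]
ft_force: [0.5, -0.1, -0.0]
grip_width: 0.085
gripper_force: 0.0
```

Request:
jog_arm:
  plan: "0 0 0 0 0 -0.5 0;0 0 0 0 0 -1.5 0;0 0 0 0 0 -1.5 0;0 0 0 0 0 -1.5 0;0 0 0 0 0 -1.5 0;0 0 0 0 0 -1.5 0;0 0 0 0 0 -1.5 0;0 0 0 0 0 -0.5 0;0 0 0 0 0 0 0;0 0 0 0 0 0 0"

```text
time_s: 13.03
position: [0.4897, 0.25, 0.1795]
tool_rot: [[-0.992, -0.125, -0.0], [-0.125, 0.992, -0.0], [0.0, -0.0, -1.0]]
ft_force: [0.2, -0.2, -1.6]
grip_width: 0.0851
gripper_force: 0.0
```

```bash
python3 look.py pics/side5.png
```

```text
[0.48958537 0.24995083 0.17910204] [-0.120077   -0.30472538 -0.29830071] [0.07988961 0.049094   0.04875433]
stone_oblong {'at': [308.2, 221.2], 'confidence': 0.95}
stone_oblong {'at': [198.6, 279.7], 'confidence': 0.89}
stone_oblong {'at': [256.3, 245.4], 'confidence': 0.65}
collar_oblong {'at': [309.2, 236.9], 'confidence': 0.79}
collar_oblong {'at': [257.5, 257.8], 'confidence': 0.77}
collar_oblong {'at': [202.3, 293.6], 'confidence': 0.64}
```

View pics/side5.png

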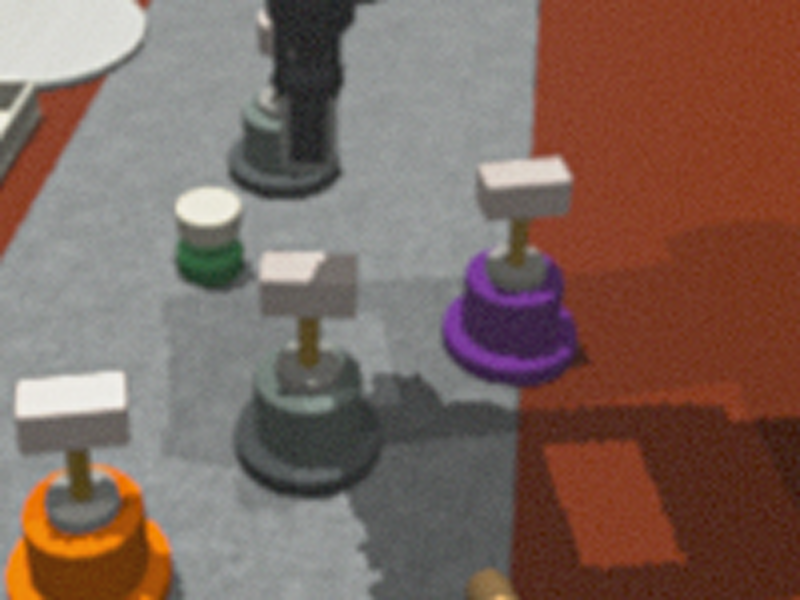

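The stone is back at its starting pixels (crop 308,285), and the gripper is clear above it.

```bash
python3 -c "
from rig import job
print(job.close_job())"
```

```text
the job is handed in; nothing more can be done
None
```

The oblong stone on the grey stand was pulled up about 23–24 mm (about 15.5 N), held still for over a second, eased fully back down and released; its bond held, the other stones were left alone, and the job is handed in, though no verdict was returned.

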